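# Open the label printer's cover for a new roll

### The arm

A 6-joint arm with a two-finger parallel gripper is mounted at the origin on the work surface. World frame = base frame: x ahead of the robot, y to its left, z up, the work surface at z = 0. Lengths are in mm, angles in rad, forces in N, time in s.
With the tool pointing down it reaches from about 275 to 975 mm from the base axis. Payload 8.4 kg.
Tool frame: the origin (TCP) lies between the finger pads; the fingertips stand 25 mm ahead of it and the grasp point (between the pads) lies 6 mm ahead of it (manip.tips_ahead is the distance from the TCP to the fingertips, in mm); y points along the fingers, x is the direction in which the jaws open and shut, and the axes are right-handed (so a half turn about y gives the same grasp; the last joint's range is limited). The gripper opens to 92 mm and grips with 3 to 60 N. Pads are 20 mm wide; open, the fingers measure 128 mm over their backs; the gripper's body (75 mm by 189 mm) begins 69 mm behind the grasp point.
Start: joints at [-1.218, 0.353, 1.633, -0, 1.155, -0.002], TCP at [217.125, -586.076, 239.583] pointing down, gripper open.
Joint ranges: [-2.63, 2.63], [-0.92, 2.1], [0.06, 2.66], [-1.3, 4.44], [0, 2.69], [-3.02, 3.02]. Speed limits (rad/s): [2.22, 2.22, 2.79, 3.14, 3.14, 3.14].

### API

Orientations are given as a rotation vector (axis times angle).
In Python, from workcell import observe, cams, manip gives the robot as it stands. The module is installed in compiled form; this text tells all that it offers.
- The arm moves only by the shell command python3 -m pendant 'ROWS' [OPENING]. ROWS is JSON, one flat list of numbers, 4 for each row, row after row: the shift along the tool's x, y, z in cm, then the turn about the tool's y in rad. In form: [tx, ty, tz, yaw, tx, ty, tz, yaw, ...]. A call has 1 to 5 rows; each row shifts and turns the pose as measured when the row begins, along the tool's axes as they then stand; what a row does not reach is not made up. A row lasts 1/10 s, in which the tool goes at most 50 mm and 8.59 degrees, less where a joint would pass 70% of its speed; a pose out of reach is approached as far as the arm can. A call is refused whole if a number of a shift passes 5 or a number of a turn 0.15, either way. A call with a gripper value outside its range is refused whole. OPENING is the finger opening in cm, from 0 to 9.19, set as the call begins (- or left out, the last holds). The fingers move at their own pace and stop on an object; the grip force is fixed at half the most. Time passes only in rows, so rows that do not move let the fingers close. It gives the time, the measured TCP pose, the force and the opening at its end, in the units of the state.
- observe(): the state, without advancing time (a new reading comes with each control period).
- cams.snapshot(name): name is "side" or "top" or "wrist"; returns (picture, depth): 480x640x3 uint8, red, green, blue; 480x640 float32, mm along the optical axis (not along the pixel's ray), 0 where there is no reading.
- cams.camera_params(name): a dict with "fx", "fy", "cx", "cy" (pixels), "eye" and "orientation" of the camera in the world. Camera axes: x right, y up, looking along -z (the intrinsics and any distortion apply to the point x, -y, -z); pixel columns grow to the right and rows downward; lengths in mm; the calibration is good to about 2 mm. The wrist camera is an equidistant fisheye: a pixel r from the principal point sees the ray r / f radians off the axis. A picture is of the moment at which its call begins: read the wrist's pose just before it. camera_params takes no time and is no camera call; for the wrist camera it gives the pose at the moment of the call.
- manip.close_job(): hands the job in, once; it reports no verdict.
The state is a dict: "time": time; "qpos": joint angles; "qvel": joint speeds; "effort": joint torques, N m; "position": TCP position; "tcp_rot": TCP orientation; "wrist_force": force on the tool from outside, world axes, zero at the start; "ft_torque": the same for the moment, N m; "finger_gap": opening from 0.0 (shut) to 1.0 (fully open).
Only numpy, scipy, OpenCV 4.12 (cv2) and the standard library are available. Lean on these libraries where they do the work, as an engineer would, in place of code of your own. Each camera call takes 0.05 s, during which the arm holds its last target. There are 200 camera calls.

### The job

The wider of the two printers is out of labels: press down the release tab at its front with a fingertip so that its cover springs up by itself, then push the cover all the way back until it rests fully open on its stop, and move the hand clear. Leave the narrower printer shut and everything else on the desk where it is; nothing is to be picked up.

Things in the scene. Friction and masses are not known exactly. Their poses are not given: they have to be found in the camera images.
- wide: the wider desktop printer, light grey, 170 deep (its x) x 170 wide (its y) x 115 high with the cover shut, fixed to the desk; origin at the centre of its underside, its front (release tab side) looks along its -x towards the robot, z up. A thin-walled tub 80 high (walls 4), closed by the cover; inside lies a cardboard core on a holder, nothing higher than 65
- wide_tab_top (a point): centre of the top face of the wider printer's release tab when up: a grey ribbed plate 36 (printer x) x 40 (printer y), 7 thick, sticking out of the front just below the cover's top, its top 95 above the desk, the point 109 in front of the printer's centre. It moves with the tab
- wide_tab (a joint): angle in rad by which the wider printer's release tab is pressed: 0 up (springs back), 0.30 fully down; it turns about a pivot 37 behind the tab point, so the point goes down about 11 mm in all. The cover is let go at about 0.2 (7 mm). It takes about 2 N to start and 6 N fully down
- wide_lid (a joint): opening angle in rad of the wider printer's cover: about 0 shut (latched), 1.95 against its stop, leaning back. When the tab is pressed a spring arm lifts the cover to about 0.95 and holds it there; beyond that the hinge is free: let go before upright (about 1.55) it drops back to 0.95, past upright (1.65 and more) it falls on to its stop and stays
- wide_lid_edge (a point): middle of the upper front edge of the wider printer's cover; moves with the cover. Shut it is 115 above the desk, 85 in front of the printer's centre; at 0.95 rad the whole front edge (33 deep) stands at about 210 to 240 above the desk over the printer's middle
- wide_hinge (a point): middle of the hinge line of the wider printer's cover (the line runs along the printer's y): 80 behind the printer's centre, 90 above the desk. The cover is a shell 165 long, 170 wide, 33 high, about 0.2 kg, that covers the whole top
- narrow: the narrower desktop printer, light grey, 170 deep (its x) x 110 wide (its y) x 115 high with the cover shut, fixed to the desk; origin at the centre of its underside, its front (release tab side) looks along its -x towards the robot, z up. A thin-walled tub 80 high (walls 4), closed by the cover; inside lies a cardboard core on a holder, nothing higher than 65. Same build, with its own tab and cover; leave it shut
- narrow_lid (a joint): the narrower printer's cover angle in rad, 0 shut; it opens in the same way if its own tab is pressed
- tape_roll: small roll of brown tape lying flat between the printers: outside diameter 60, height 25; origin at the centre of its underside. Leave it where it is
- bracket: small orange moulded plastic bracket, 60 x 40 x 36 high; origin under the centre of its foot plate. Leave it where it is
- spare_roll: spare roll of white labels standing on end: diameter 80, height 100; origin at the centre of its underside. Leave it where it is
- foam_block: black block 70 x 50 x 45 high; origin at the centre of its underside. Leave it where it is
- tin_a: tin, diameter 70, height 60, behind the printers; origin at the centre of its underside. Leave it where it is
- tin_b: second tin like tin_a; origin at the centre of its underside. Leave it where it is
- marker: marker pen lying flat, 130 long (along its x), 15 thick; origin on its underside near the middle. Leave it where it is

How it is judged:
By the outcome, as a careful person would: the job done as asked, in the order asked, and still so for the second after the job is handed in, with the robot touching nothing.
It also fails if it takes over 45 s, if anything falls off the work surface, if the arm or the gripper's body presses on something with over 40 N, if the wrist force passes 120 N, or if a joint passes its speed limit or range.

## Working session

There is one attempt and no reset: what is moved stays moved. The work goes in short steps, Python scripts to look and compute and a shell command to move; the robot and the scene stay as the last step left them, time stands still between calls to the robot, and variables do not carry over. Pictures are saved under pics/ and viewed, about 8 in all and at most 12, crops included, and the job is handed in when it is done.

```bash
mkdir -p pics
cat > h.py <<'E'
import numpy as np, cv2
from scipy.spatial.transform import Rotation as R
from workcell import observe, cams, manip
def rot(o):
    o=np.array(o,float)
    return o if o.shape==(3,3) else R.from_rotvec(o).as_matrix()
def cloud(name):
    p=cams.camera_params(name); im,d=cams.snapshot(name)
    v,u=np.mgrid[0:480,0:640]
    c=np.stack([(u-p['cx'])/p['fx']*d,-(v-p['cy'])/p['fy']*d,-d],-1)
    return im,d,c@rot(p['orientation']).T+np.array(p['eye'])
def save(n,im): cv2.imwrite('pics/'+n,cv2.cvtColor(im,cv2.COLOR_RGB2BGR))
E
python3 - <<'E'
from h import *
for n in('top','side'):
    print(cams.camera_params(n)); im,d,P=cloud(n); save(n+'0.png',im); np.save(n+'.npy',P)
s=observe(); print(s); print(rot(s['tcp_rot']).round(3))
E
```

```text
{'fx': 491.9505728787019, 'fy': 491.9505728787019, 'cx': 312.7007343449714, 'cy': 238.53845445188992, 'eye': array([ 481.68358289,   17.86038388, 1085.96195278]), 'orientation': array([ 0.07766337, -0.07056791, -1.55170283])}
{'fx': 558.225745108749, 'fy': 558.225745108749, 'cx': 324.7663463536446, 'cy': 235.81946817990277, 'eye': array([199.77019905, 793.62402934, 738.87349019]), 'orientation': array([ 0.28787666, -1.24243225, -2.457081  ])}
{'time': 0.1, 'qpos': array([-1.21838734e+00,  3.53572558e-01,  1.63404739e+00,  1.73352812e-05,
        1.15520152e+00, -2.43077705e-03]), 'qvel': array([ 0.00032872, -0.00170927, -0.00157175,  0.00081899,  0.00076071,
       -0.00164545]), 'effort': array([-1.06038409e-03, -5.94905305e+01, -3.34930122e+01,  6.98036165e-02,
        1.81802030e-02, -4.81382835e-05]), 'position': array([ 216.99550277, -585.683917  ,  238.94799652]), 'tcp_rot': array([-1.35569322,  0.94468952, -0.94304073]), 'wrist_force': array([0.1483046 , 0.04042768, 0.33736838]), 'ft_torque': array([-0.02148285, -0.04810735, -0.02053192]), 'finger_gap': 0.9992781603142568}
[[ 0.347 -0.     0.938]
 [-0.938  0.001  0.347]
 [-0.001 -1.     0.   ]]
```

View pics/top0.png

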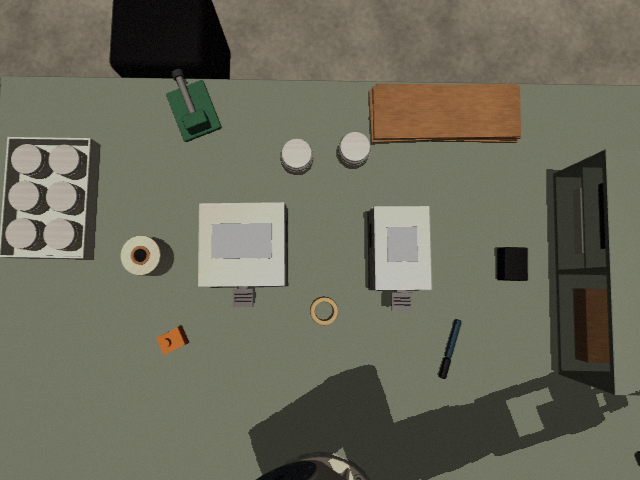

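View pics/side0.png

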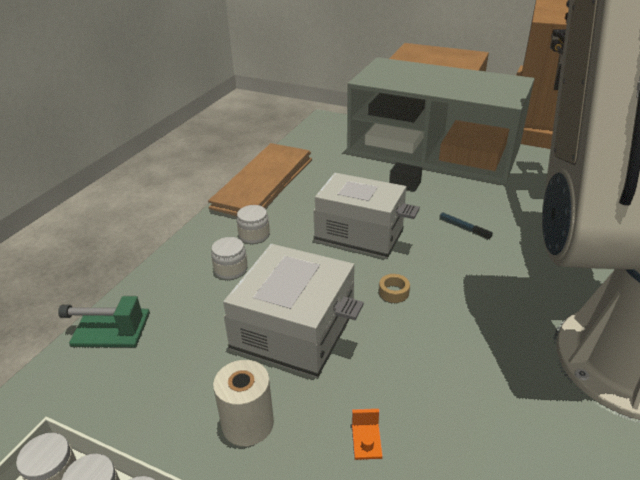

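The top view shows the wide printer at about (243,245) with its tab at (244,297). The narrow printer is at (402,248), the tape roll at (324,310) and the spare roll at (140,255). Next I measure the wide printer.

Run:
```python
from h import *
P=np.load('top.npy')
for n,(u0,u1,v0,v1),(a,b) in [('lid',(190,295,195,295),(108,122)),('tab',(228,262,285,312),(85,103)),('ntab',(385,420,288,315),(85,103)),('nlid',(360,440,195,295),(108,122)),('tape',(305,345,290,330),(15,35)),('spare',(110,170,225,285),(90,110)),('tins',(275,375,125,180),(50,70))]:
    q=P[v0:v1,u0:u1].reshape(-1,3); q=q[(q[:,2]>a)&(q[:,2]<b)]
    r=cv2.minAreaRect(q[:,:2].astype(np.float32))
    print(n,len(q),q.mean(0).round(1),np.percentile(q,[1,99],axis=0).round(0).tolist(),[np.round(x,2) for x in r])
S=np.load('side.npy'); q=S.reshape(-1,3)
q=q[(q[:,2]>108)&(q[:,2]<122)&(q[:,0]>350)&(q[:,0]<600)&(q[:,1]>30)&(q[:,1]<280)]
print('side lid',q.mean(0),np.percentile(q,[1,99],axis=0).round(0).tolist(),cv2.minAreaRect(q[:,:2].astype(np.float32)))
```

```text
lid 7153 [559.9 164.9 115.7] [[479.0, 81.0, 111.0], [642.0, 249.0, 120.0]] [array([560.99, 165.24]), array([166.24, 170.54]), np.float64(1.83)]
tab 390 [456.3 161.7  95. ] [[438.0, 142.0, 90.0], [478.0, 181.0, 99.0]] [array([457.59, 162.96]), array([39.91, 41.63]), np.float64(1.0)]
ntab 415 [ 454.5 -155.5   94.9] [[435.0, -176.0, 90.0], [475.0, -136.0, 99.0]] [array([ 455.36, -155.79]), array([39.9 , 40.42]), np.float64(0.98)]
nlid 4681 [ 559.  -153.2  115.9] [[478.0, -208.0, 111.0], [641.0, -99.0, 120.0]] [array([ 560., -154.]), array([165.4, 111.8]), np.float64(1.18)]
tape 347 [427.6  -2.8  24.4] [[400.0, -31.0, 19.0], [457.0, 26.0, 29.0]] [array([428.19,  -2.33]), array([57.57, 57.87]), np.float64(1.17)]
spare 1264 [535.9 368.9  99.4] [[499.0, 331.0, 92.0], [573.0, 407.0, 104.0]] [array([536.12, 370.29]), array([76.9 , 80.32]), np.float64(1.24)]
tins 1480 [7.687e+02 3.000e-01 5.950e+01] [[731.0, -91.0, 51.0], [807.0, 92.0, 64.0]] [array([768.78,   0.77]), array([ 65.25, 190.29]), np.float64(7.48)]
side lid [534.9429079  174.39031552 116.66757945] [[475.0, 81.0, 109.0], [599.0, 250.0, 120.0]] ((538.7520751953125, 164.3995361328125), (126.54573822021484, 174.117431640625), 1.440708041191101)
```

Run:
```python
from h import *
for n in('top','side'):
    P=np.load(n+'.npy').reshape(-1,3)
    for lo,hi in((-420,-50),(-700,-420)):
        q=P[(P[:,2]>130)&(P[:,1]<hi)&(P[:,1]>lo)&(P[:,0]>100)&(P[:,0]<900)]
        print(n,lo,hi,len(q), np.percentile(q,[0.5,50,99.5],axis=0).round().tolist() if len(q) else '')
p=cams.camera_params('wrist'); s=observe(); print(rot(s['tcp_rot']).T@(p['eye']-s['position']),p['fx'])
```

```text
top -420 -50 0 
top -700 -420 8729 [[208.0, -571.0, 136.0], [526.0, -532.0, 200.0], [739.0, -509.0, 219.0]]
side -420 -50 280 [[220.0, -83.0, 446.0], [225.0, -61.0, 514.0], [232.0, -50.0, 549.0]]
side -700 -420 7388 [[239.0, -698.0, 131.0], [514.0, -584.0, 201.0], [737.0, -506.0, 389.0]]
[  -1.07536401 -145.5311121    67.98857933] 371.64829954431775
```

```bash
python3 -m pendant '[0,-4,0,0.11,0,-4,0,0.11,0,-4,0,0.11]' 0; python3 -c "
from h import *
s=observe();print(rot(s['tcp_rot']).round(3),s['qpos'])"
```

```text
time: 0.4
position: [215.8, -582.3, 354.0]
tcp_rot: [-1.209, 1.21, -1.184]
wrist_force: [0.3, 0.3, -0.2]
finger_gap: 0.759
[[ 0.015 -0.006  1.   ]
 [-1.     0.016  0.015]
 [-0.016 -1.    -0.006]] [-1.21837300e+00  2.72503695e-01  1.49252854e+00 -8.43176272e-06
  1.39340785e+00  3.37194691e-01]
```

```bash
for i in 1; do python3 -m pendant '[-4.5,0,2,0,-4.5,0,2,0,-4.5,0,2,0,-4.5,0,2,0,-4.5,0,2,0]'; done; python3 -m pendant '[-4.5,0,2,0,-4.5,0,2,0,-4.5,0,2,0,-4.5,0,1,0,-4.5,0,1,0]'
```

```text
time: 0.9
position: [314.1, -357.4, 360.8]
tcp_rot: [-1.208, 1.211, -1.202]
wrist_force: [0.3, 0.5, 0.8]
finger_gap: 0.323
time: 1.4
position: [393.4, -125.4, 361.4]
tcp_rot: [-1.206, 1.212, -1.203]
wrist_force: [1.2, 0.2, 0.0]
finger_gap: 0.003
```

```bash
python3 -m pendant '[-4.9,0,0,0,-4.9,0,0,0,-4.9,0,0,0,-4.9,0,0,0,-4.9,0,0,0]'
```

```text
time: 1.9
position: [391.3, 124.5, 362.7]
tcp_rot: [-1.205, 1.212, -1.204]
wrist_force: [0.6, -0.8, 0.6]
finger_gap: 0.006
```

```bash
python3 -m pendant '[-3.8,0,2.5,0,0,0,2.5,0,0,5,0,0,0,5,0,0,0,5,0,0]' && python3 -m pendant '[0,4,0,0,0,1.5,0,0,0,0,0,0]'
python3 - <<'E'
from h import *
s=observe(); print(rot(s['tcp_rot']).round(3),s['position']); im,d,P=cloud('side'); 
save('s1.png',cv2.resize(im[180:400,180:440],None,fx=2.5,fy=2.5))
E
```

```text
time: 2.4
position: [446.4, 175.2, 216.4]
tcp_rot: [-1.194, 1.197, -1.198]
wrist_force: [0.2, -0.0, -0.1]
finger_gap: 0.002
time: 2.7
position: [442.0, 174.3, 152.7]
tcp_rot: [-1.206, 1.203, -1.195]
wrist_force: [0.7, -0.5, 0.2]
finger_gap: 0.006
[[ 0.012  0.003  1.   ]
 [-1.     0.009  0.012]
 [-0.009 -1.     0.003]] [442.01198027 174.26147841 152.67706145]
```

View pics/s1.png

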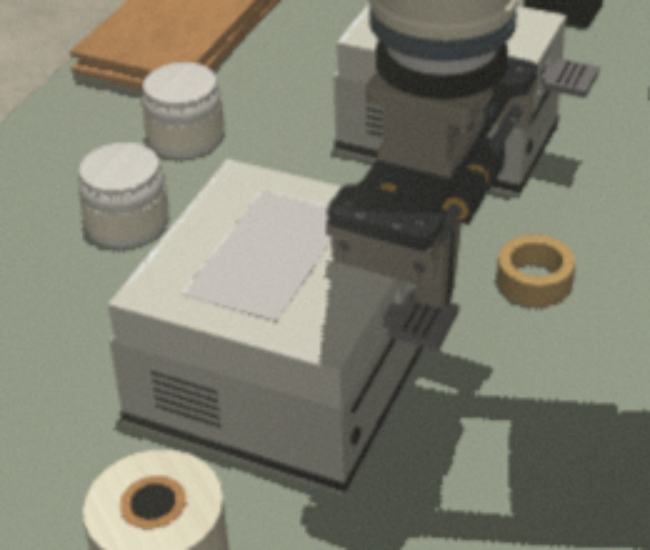

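```bash
python3 -m pendant '[1.2,0,0,0,0,2,0,0,0,1,0,0]' && python3 -m pendant '[0,0.4,0,0,0,0.4,0,0]'
```

```text
time: 3.05
position: [446.0, 162.2, 127.4]
tcp_rot: [-1.198, 1.197, -1.197]
wrist_force: [-0.3, -0.1, -0.1]
finger_gap: 0.005
time: 3.25
position: [447.0, 161.7, 120.5]
tcp_rot: [-1.196, 1.196, -1.198]
wrist_force: [-1.9, -0.5, 3.2]
finger_gap: 0.004
```

```bash
python3 -m pendant '[0,-0.5,0,0,0,0,-0.6,0,0,0,0,0]' && python3 -m pendant '[0,0.7,0,0,0,0.4,0,0,0,0.4,0,0]'
```

```text
time: 3.55
position: [441.1, 161.6, 126.9]
tcp_rot: [-1.195, 1.196, -1.198]
wrist_force: [0.0, -0.3, -0.3]
finger_gap: 0.006
time: 3.85
position: [441.7, 162.2, 112.1]
tcp_rot: [-1.193, 1.194, -1.198]
wrist_force: [-0.4, -0.6, 3.0]
finger_gap: 0.008
```

```bash
python3 -m pendant '[0,0.4,0,0,0,0,0,0]'; python3 -c "
from h import *
im,d,P=cloud('side');q=P.reshape(-1,3);q=q[(q[:,0]>500)&(q[:,0]<640)&(q[:,1]>90)&(q[:,1]<240)];print(np.percentile(q[:,2],[50,95,99.5]))"; python3 -m pendant '[0,0.3,0,0,0,0,0,0]';python3 -c "
from h import *
im,d,P=cloud('side');q=P.reshape(-1,3);q=q[(q[:,0]>500)&(q[:,0]<640)&(q[:,1]>90)&(q[:,1]<240)];print(np.percentile(q[:,2],[50,95,99.5]));save('s2.png',im[100:420,100:520])"
```

```text
time: 4.05
position: [442.2, 162.3, 108.0]
tcp_rot: [-1.193, 1.193, -1.198]
wrist_force: [-3.6, -1.5, 15.6]
finger_gap: 0.005
[135.34451191 156.83351451 159.69314905]
time: 4.3
position: [442.4, 162.4, 107.5]
tcp_rot: [-1.194, 1.194, -1.198]
wrist_force: [-9.4, -2.1, 23.9]
finger_gap: 0.001
[146.52866168 199.92539936 203.65121182]
```

View pics/s2.png

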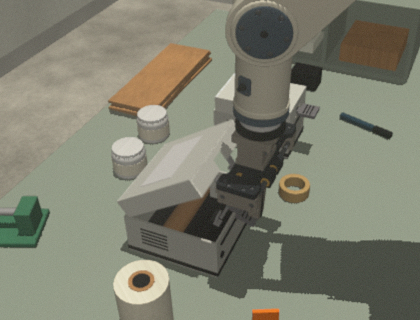

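The cover is springing up: its front edge was near z 204 and still rising. I'll lift off the tab and back away to the front.

```bash
python3 -m pendant '[0,-1,0,0,0,-1,-1,0,0,-2,-3,0,0,-3,-2,0,0,-3,0,0]'; python3 -m pendant '[0,0,0,0,0,0,0,0]';python3 -c "
from h import *
im,d,P=cloud('side');q=P.reshape(-1,3);q=q[(q[:,0]>500)&(q[:,0]<700)&(q[:,1]>90)&(q[:,1]<240)];print(np.percentile(q[:,2],[50,95,99.5]));t=q[q[:,2]>200];print(np.percentile(t,[1,50,99],axis=0));save('s3.png',im[100:420,100:520])"
```

```text
time: 4.85
position: [374.6, 158.9, 204.9]
tcp_rot: [-1.202, 1.2, -1.197]
wrist_force: [0.7, 0.4, 0.3]
finger_gap: 0.001
time: 5.05
position: [374.6, 159.4, 207.7]
tcp_rot: [-1.197, 1.196, -1.197]
wrist_force: [-0.3, -0.2, -0.4]
finger_gap: 0.004
[ 55.93058347 234.6567693  238.26112421]
[[521.68108142  91.96242321 201.23147584]
 [549.64785102 178.95151447 227.35175482]
 [583.57886532 238.96353611 238.52164278]]
```

View pics/s3.png

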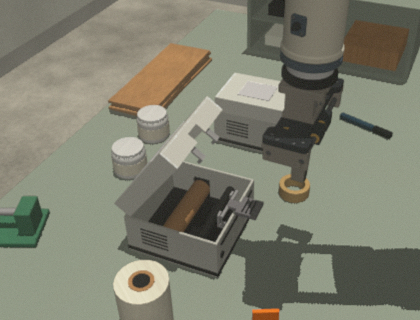

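The cover stands at about 0.95 rad with its front edge at z 238, as expected. Now I push it back.

```bash
python3 -m pendant '[-0.4,-1,4,0,0,-0.4,4,0,0,0,3,0,0,0,1.5,0,0,0,0,0]'; python3 -m pendant '[0,0,1.5,0,0,0,1.5,0,0,0,1.5,0]';python3 -m pendant '[0,0,1.5,0,0,0,1.5,0,0,0,1.5,0]'
```

```text
time: 5.6
position: [500.7, 163.7, 215.9]
tcp_rot: [-1.206, 1.202, -1.195]
wrist_force: [-0.1, 0.2, 1.1]
finger_gap: 0.01
time: 5.9
position: [542.4, 163.5, 211.9]
tcp_rot: [-1.214, 1.208, -1.192]
wrist_force: [-1.3, -0.4, 1.6]
finger_gap: 0.006
time: 6.2
position: [588.7, 164.0, 210.2]
tcp_rot: [-1.217, 1.209, -1.191]
wrist_force: [-0.6, 0.3, -0.6]
finger_gap: 0.003
```

```bash
python3 -m pendant '[0,-0.5,1.2,0,0,-0.5,1.2,0,0,0,1.2,0,0,0,1.2,0]';python3 -m pendant '[0,-0.2,1,0,0,0,1,0,0,0,0,0]'; python3 -c "
from h import *
s=observe();print(rot(s['tcp_rot']).round(3))
im,d,P=cloud('side');save('s4.png',im[60:420,60:520])"
```

```text
time: 6.6
position: [639.9, 165.0, 218.4]
tcp_rot: [-1.217, 1.21, -1.191]
wrist_force: [-0.1, 1.7, 1.9]
finger_gap: 0.005
time: 6.9
position: [662.9, 165.7, 219.2]
tcp_rot: [-1.217, 1.21, -1.19]
wrist_force: [1.2, 1.8, 2.0]
finger_gap: 0.006
[[ 0.012 -0.01   1.   ]
 [-1.     0.007  0.013]
 [-0.007 -1.    -0.01 ]]
```

View pics/s4.png

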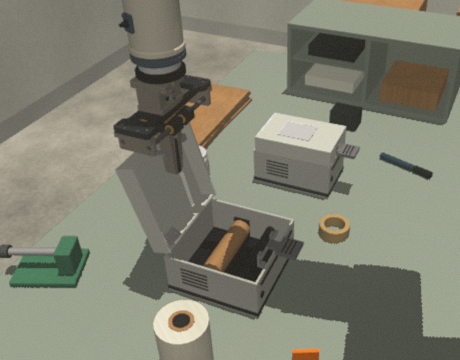

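The cover is past upright. I'll advance a little more to make sure, then withdraw.

```bash
python3 -m pendant '[0,0,0.8,0,0,0,0.7,0,0,0,0,0]'; python3 -m pendant '[0,0,-3,0,0,0,-4.5,0,0,0,-4.5,0,0,0,-4.5,0,0,0,-4.5,0]';  python3 -m pendant '[0,-3,-4.5,0,0,-4,-3,0,0,-4,0,0,0,0,0,0]'
python3 - <<'E'
from h import *
im,d,P=cloud('side');save('s5.png',im[60:420,60:520])
q=P.reshape(-1,3);q=q[(q[:,0]>620)&(q[:,0]<760)&(q[:,1]>85)&(q[:,1]<245)&(q[:,2]>110)&(q[:,2]<280)]
for z in range(110,270,15):
    m=q[(q[:,2]>=z)&(q[:,2]<z+15)]
    if len(m):print(z,len(m),np.percentile(m[:,0],[2,50,98]).round())
print(observe()['wrist_force'],observe()['position'])
T=cloud('top');save('t5.png',T[0]);P=T[2]
for n,(u0,u1,v0,v1),(a,b) in [('nlid',(360,440,195,295),(108,122)),('tape',(305,345,290,330),(15,35)),('spare',(110,170,225,285),(90,110)),('tins',(275,375,125,180),(50,70))]:
    q=P[v0:v1,u0:u1].reshape(-1,3); q=q[(q[:,2]>a)&(q[:,2]<b)]
    if len(q): print(n,len(q),q.mean(0).round(1))
E
```

```text
time: 7.25
position: [677.4, 166.0, 218.6]
tcp_rot: [-1.219, 1.211, -1.189]
wrist_force: [0.2, 1.9, 0.8]
finger_gap: 0.003
time: 7.75
position: [464.9, 161.6, 219.2]
tcp_rot: [-1.217, 1.211, -1.193]
wrist_force: [-0.6, -0.1, 0.2]
finger_gap: 0.009
time: 8.15
position: [385.7, 157.5, 328.4]
tcp_rot: [-1.225, 1.212, -1.192]
wrist_force: [0.1, 0.1, 0.2]
finger_gap: 0.004
110 579 [626. 674. 680.]
125 598 [622. 680. 686.]
140 560 [654. 687. 692.]
155 589 [664. 692. 698.]
170 584 [670. 699. 704.]
185 580 [677. 704. 710.]
200 485 [681. 710. 715.]
215 252 [685. 714. 720.]
230 669 [666. 709. 725.]
245 302 [666. 691. 701.]
[-0.44312153  0.059723    0.41925703] [384.57509785 157.05600365 325.97958205]
nlid 4691 [ 558.9 -153.2  115.9]
tape 349 [427.7  -2.7  24.4]
spare 1270 [535.8 368.8  99.5]
tins 1484 [ 7.686e+02 -3.000e-01  5.940e+01]
```

View pics/s5.png

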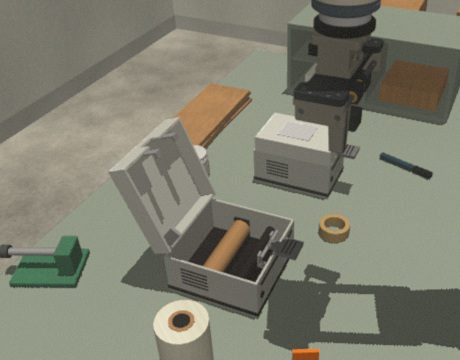

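View pics/t5.png

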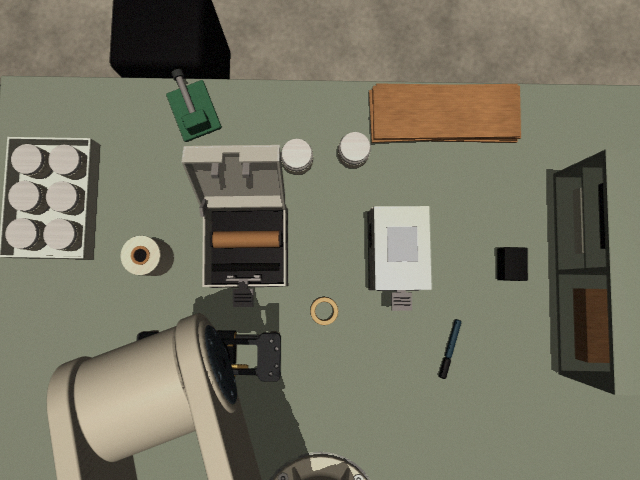

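```bash
python3 -c "
from workcell import manip;print(manip.close_job())"
```

```text
the job is handed in; nothing more can be done
None
```

The wide printer's cover is fully open on its stop, and the job is handed in at about 8.3 s of the 45 s allowed. I pressed the release tab with the closed fingertips and the cover sprang up by itself to about 0.95 rad. After lifting off, I pushed it past upright on to its stop and drew the hand back clear.

- **Cover angle:** after the hand was withdrawn, the side-camera depth gave about 1.94 rad, against 1.95 at the stop.
- **Hand clear:** the last wrist-force reading was about zero, with the TCP at x 385, z 326.
- **Other things:** the narrow printer is still shut, with its cover top at 116 mm. The tape roll, spare roll and tins measured within 1 mm of where they started. I checked the marker and foam block only by eye, in the last top view. The bracket is mostly hidden by the arm there; the arm did not go near it.
- **Higher press force:** pressing the tab against its end of travel read about 24 N vertical and 9 N sideways at the wrist. That is more than the 6 N the tab needs, but it was through the fingertips and well below the 120 N wrist limit.
- **Extra touch on the tab:** the first light touch, about 3 N, was off position, so I backed off and repositioned before the actual press.

No check failed or disagreed.

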